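# Change the test cartridge in the push-push reader

## Robot

A 6-joint arm with a two-finger parallel gripper is mounted at the origin on the work surface. World frame = base frame: x ahead of the robot, y to its left, z up, the work surface at z = 0. Lengths are in m, angles in rad, forces in N, time in s.
With the tool pointing down it reaches from about 0.25 to 0.775 m from the base axis. Payload 4 kg.
Tool frame: the origin (TCP) lies at the very end of the fingers, on their centre line; the grasp point (between the pads) lies 19 mm behind it; z points along the fingers, y is the line along which they close (so a half turn about z gives the same grasp; the last joint's range is limited). The gripper opens to 94 mm and grips with 3 to 60 N. Pads are 16 mm wide; open, the fingers measure 119 mm over their backs; the gripper's body (75 mm by 177 mm) begins 78 mm behind the grasp point.
Start: joints at [-1.385, 0.087, 1.371, -0, 1.684, -0.103], TCP at [0.157, -0.527, 0.206] pointing down, gripper open.
Joint ranges: [-3.1, 3.1], [-0.76, 2.03], [0.27, 2.55], [-1.08, 4.22], [0.17, 2.65], [-2.57, 2.57]. Speed limits (rad/s): [2.79, 2.79, 3.14, 3.14, 3.14, 3.14].

## Interface

Orientations are given as [roll, pitch, yaw] about the fixed x, y, z axes, in that order (R = Rz(yaw) Ry(pitch) Rx(roll)).
In Python, from bench import robot, vision gives the robot as it stands.
- The arm moves only by the shell command python3 -m crank 'ROWS'. ROWS is JSON, a list of rows, each a list of 3 entries, a list of its own where there are three numbers: the closure, from 0 (fully open) to 1 (shut), then the shift along the tool's x, y, z in m, then the turn, a rotation vector about the tool's x, y, z in degrees. A call has 1 to 8 rows; each row shifts and turns the commanded pose from where the row before left it, along the tool's axes as they then stand; what a row does not reach is not made up. A row lasts 1/10 s, in which the tool goes at most 50 mm and 8.59 degrees, less where a joint would pass 70% of its speed; a pose out of reach is approached as far as the arm can. A call with a gripper value outside its range is refused whole. The fingers move at their own pace and stop on an object; the grip force is fixed at half the most. Time passes only in rows, so rows that do not move let the fingers close. It gives the time, the measured TCP pose, the force, the opening and the grip force at its end, in the units of the state.
- robot.get_obs(): the state, without advancing time (a new reading comes with each control period).
- vision.snapshot(name): name is "scene" or "top" or "wrist"; returns a dict with "color" (480x640x3 uint8, red, green, blue), "z_map" (480x640 float32, m along the optical axis (not along the pixel's ray), 0 where there is no reading), "fx", "fy", "cx", "cy" (pixels), "dist" ([k1, k2, p1, p2, k3] as OpenCV has them; the pictures are not rectified), "R" (3x3) and "t" (3): a world point X has camera coordinates R X + t. Camera axes: x right, y down, z forward; pixel columns grow to the right and rows downward; lengths in m; the calibration is good to about 2 mm. A picture is of the moment at which its call begins.
- robot.close_job(): hands the job in; it is judged then, once.
The state is a dict: "time": time; "joint_positions": joint angles; "qvel": joint speeds; "joint_torque": joint torques, N m; "tool_pos": TCP position; "ee_rot": TCP orientation; "wrist_force": force on the tool from outside, world axes, zero at the start; "wrist_torque": the same for the moment, N m; "width": finger opening in m; "finger_force": force on a finger pad.
Only numpy, scipy, OpenCV 4.12 (cv2) and the standard library are available. Lean on these libraries where they do the work, as an engineer would, in place of code of your own. Each camera call takes 0.05 s, during which the arm holds its last target. There are 200 camera calls.

## Task

The water-test reader still holds the used cartridge with the magenta cap: press that cartridge down until the catch lets go and it pops up, then take it out and stand it upright in the grey tray. Load the fresh cartridge with the blue cap in its place and press it down until the catch keeps it down by itself. Press gently, only as far as it takes to feel the buffer, and leave the green-capped cartridge and the two standing sample tubes where they are.

Things in the scene. Friction and masses are not known exactly. Their poses are not given: they have to be found in the camera images.
- reader: white bench reader with a blue band, fixed, 170 (x) x 130 (y) x 95 mm high; display on the far half of its top, the bay in the near half. Origin: centre of its underside. Its bay has a push-push catch: press past a hidden switching depth and let go, and it changes from caught to up or back; let go too early and nothing changes. Above 17 N on the cradle harms it.
- bay (a point): centre of the mouth of the reader's bay, level with its top (z = 95 mm), 25 mm from the reader's centre towards its -x; axes as the reader's. A vertical slot 34 (x) x 20 (y) mm, 1 mm clearance round a cartridge, 3 mm chamfer, blue frame round it. A cartridge goes in foot down, its x along the reader's x, either way round.
- cradle: sprung plate in the bay under the cartridge; origin: centre of its upper face. 41 mm below the mouth when up (cartridge 40 mm proud), 58 when caught (23 proud; so at the start). Spring 3 to 9 N; damped, rises in 0.5 s. Switches 4 to 17 mm below caught, unseen, varying; within 1 mm more a stiff buffer adds 3 to 5 N per mm. Press at 15 mm/s or less up to 11 to 13 N, lift at once.
- used_centre (a point): used cartridge, magenta cap (26 mm high), 32 (its x) x 18 (its y) x 81 mm tall, about 60 g, white with a pale window; foot tapered by 2 mm per side over the lowest 4 mm. The point is its centre, 40.5 mm above the foot; z up to the cap. Starts in the bay, caught down. It only stands on the cradle, and is not fastened to it.
- fresh_centre (a point): fresh cartridge, blue cap (26 mm high), 32 (its x) x 18 (its y) x 81 mm tall, about 60 g, white with a pale window; foot tapered by 2 mm per side over the lowest 4 mm. The point is its centre, 40.5 mm above the foot; z up to the cap. Starts upright in one of the two pockets of the yellow stand.
- spare_centre (a point): another cartridge, green cap, same shape as the others, 32 (its x) x 18 (its y) x 81 mm tall, about 60 g, white with a pale window; foot tapered by 2 mm per side over the lowest 4 mm. The point is its centre, 40.5 mm above the foot; z up to the cap. In the other pocket of the yellow stand. To be left there.
- stand: fixed yellow block, 130 (x) x 56 (y) x 32 mm high, with two pockets side by side along its x, 36 mm either side of its centre, each 26 mm deep (floor 6 mm above the table) and 2.5 mm wider all round than a cartridge. Origin: centre of its underside. A cartridge in it rises 87 mm above the table.
- tray: fixed open grey tray, 130 (x) x 100 (y) mm, walls 4 mm thick and 22 mm high, floor 4 mm above the table. Origin: centre of its underside.
- tube_a: standing sample tube with blue cap, 34 mm across, 115 mm tall, loose bystander; origin under its centre
- tube_b: standing sample tube with magenta round cap, 34 mm across, 115 mm tall, loose bystander; origin under its centre
Things that resemble listed ones, but are neither listed nor needed, are in the scene too. Leave any brown look-alike of the part that bears used_centre alone.

How it is judged:
On the way, in this order (a step that is already met when the one before it is completed fails the run):
1. the used cartridge has been released by the catch and stands popped up in the bay (z of cradle in the frame of bay above -0.045 m and x of used_centre in the frame of bay between -0.004 and 0.004 m and y of used_centre in the frame of bay between -0.004 and 0.004 m and z of used_centre in the frame of cradle between 0.037 and 0.044 m), for 0.1 s.
2. the used cartridge stands upright and released in the tray (x of used_centre in the frame of tray between -0.06 and 0.06 m and y of used_centre in the frame of tray between -0.045 and 0.045 m and z of used_centre in the frame of tray between 0.039 and 0.05 m and angle between used_centre's own z axis and vertical below 0.12 rad and linear speed of used below 0.02 m/s and contact force between the fingers and used below 0.05 N), for 0.2 s.
3. the fresh cartridge is kept down in the bay by the catch, untouched (z of cradle in the frame of bay between -0.0605 and -0.0555 m and x of fresh_centre in the frame of bay between -0.004 and 0.004 m and y of fresh_centre in the frame of bay between -0.004 and 0.004 m and z of fresh_centre in the frame of cradle between 0.037 and 0.044 m and contact force between the fingers and fresh below 0.05 N), for 0.3 s.
At the end, for the whole second after the job is handed in: Fresh cartridge on the cradle, within 4 mm of the bay's middle, the cradle kept down by the catch (55.5 to 60.5 mm below the mouth); used cartridge upright (within 0.12 rad), at rest on the tray's floor inside its walls; the gripper touches neither (all of step 2 and all of step 3 and linear speed of fresh below 0.02 m/s).
It fails at once if a cartridge pressed on the cradle with more than 17 N (contact force between any of used, fresh and cradle above 17 N).
It fails at once if the green-capped cartridge taken out, tipped or shifted by more than 15 mm (distance of spare_centre from where it was at the start of the episode above 0.015 m or angle between spare_centre's own z axis and vertical above 0.25 rad).
It fails at once if a sample tube shifted by more than 30 mm or knocked over (distance of any of tube_a, tube_b from where it was at the start of the episode above 0.03 m or angle between any of tube_a, tube_b's own z axis and vertical above 0.4 rad).
It also fails if it takes over 72 s, if anything falls off the work surface, if the arm or the gripper's body presses on something with over 40 N, if the wrist force passes 120 N, or if a joint passes its speed limit or range.

## Working session

There is one attempt and no reset: what is moved stays moved. The work goes in short steps, Python scripts to look and compute and a shell command to move; the robot and the scene stay as the last step left them, time stands still between calls to the robot, and variables do not carry over. Pictures are saved under pics/ and viewed, at most 10 in all, crops included, and the job is handed in when it is done.

```bash
mkdir -p pics; ls; cat > h.py <<'E'
import numpy as np, cv2
from bench import robot, vision
def snap(n):
    s=vision.snapshot(n); s['K']=np.array([[s['fx'],0,s['cx']],[0,s['fy'],s['cy']],[0,0,1.]]); s['R']=np.array(s['R']); s['t']=np.array(s['t']).ravel(); s['d']=np.array(s['dist'],float); return s
def save(s,f): cv2.imwrite('pics/'+f,cv2.cvtColor(s['color'],cv2.COLOR_RGB2BGR))
def onplane(s,uv,z):
    p=cv2.undistortPoints(np.array(uv,float).reshape(-1,1,2),s['K'],s['d']).reshape(-1,2)
    r=np.c_[p,np.ones(len(p))]@s['R']; c=-s['R'].T@s['t']
    return c+r*((z-c[2])/r[:,2])[:,None]
def cloud(s):
    v,u=np.mgrid[:480,:640]
    p=cv2.undistortPoints(np.stack([u,v],-1).reshape(-1,1,2).astype(float),s['K'],s['d']).reshape(-1,2)
    z=s['z_map'].reshape(-1,1); return ((np.c_[p,np.ones(len(p))]*z-s['t'])@s['R']).reshape(480,640,3)
E
python3 - <<'E'
from h import *
for n in ('top','scene'):
    s=snap(n); save(s,n+'1.png'); np.savez('/tmp/'+n,**s); print(-s['R'].T@s['t'])
print(robot.get_obs())
E
```

```text
pics
[ 0.4784851  -0.01293936  0.99653204]
[1.03561399 0.32941524 0.85087545]
{'time': 0.1, 'joint_positions': array([-1.38506914e+00,  8.78663506e-02,  1.37207917e+00, -1.53855188e-05,
        1.68359234e+00, -1.03122095e-01]), 'qvel': array([ 0.00030098,  0.00051809, -0.00414238,  0.0002356 ,  0.0001    ,
       -0.0001784 ]), 'joint_torque': array([ 1.96943118e-03, -3.41252196e+01, -3.03300834e+01,  7.21359788e-02,
        3.04937619e-02, -8.49194703e-05]), 'tool_pos': array([ 0.1565556 , -0.52674042,  0.20444143]), 'ee_rot': array([-3.13965621e+00, -1.85028272e-04,  2.88847385e-01]), 'wrist_force': array([-0.25984514, -0.19970095,  0.00999259]), 'wrist_torque': array([0.01686923, 0.00952036, 0.05594186]), 'finger_force': 0.0, 'width': 0.09413846774731091}
```

View pics/top1.png

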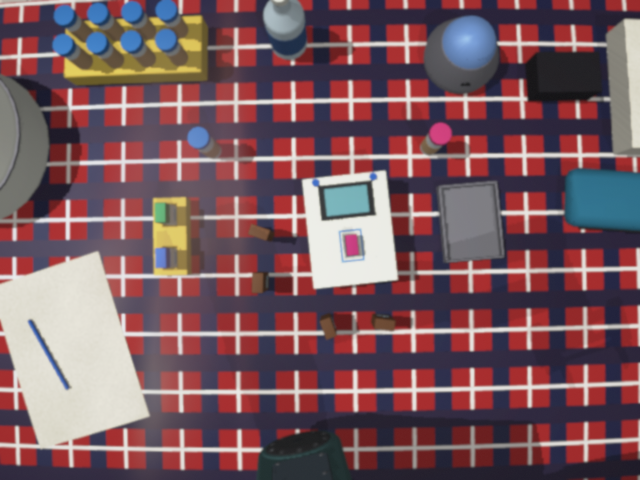

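View pics/scene1.png

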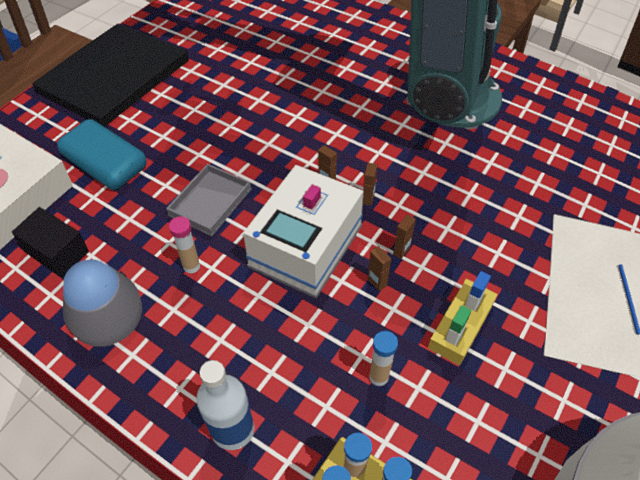

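The only magenta block cap is at top (351,245), in the reader bay. Its look-alike is the round tube_b cap at (440,133). The blue block cap at (163,258) in the stand is the fresh cartridge; other blues are tube_a at (198,138), the rack tubes around (65-170,10-50) and the dome at (470,42). The green cap is at (160,212), and brown decoys stand at (260,232), (260,282), (328,326) and (384,323).

```bash
cat > m.py <<'E'
from h import *
def rect(P):
    (c,wh,a)=cv2.minAreaRect(P[:,:2].astype(np.float32)*1000)
    if wh[0]<wh[1]: a+=90; wh=wh[::-1]
    return np.round(c,1),np.round(wh,1),round((a+90)%180-90,1)
def measure(s):
    C=cloud(s); H=cv2.cvtColor(s['color'],cv2.COLOR_RGB2HSV); h,sa,v=[H[...,i].astype(int) for i in range(3)]; z=C[...,2]
    M=dict(used=((h>150)&(h<172)&(sa>100),.118),fresh=((h>105)&(h<125)&(sa>110),.087),spare=((h>60)&(h<90)&(sa>90),.087),
      stand=((h>18)&(h<32)&(sa>90),.032),reader=((sa<60)&(v>140),.095),tray=((sa<60)&(v<180),.022))
    for k,(m,zz) in M.items():
        m=(m&(z>.01)).astype(np.uint8)
        n,l,st,ce=cv2.connectedComponentsWithStats(m)
        for i in range(1,n):
            if st[i,4]<60: continue
            q=l==i; P=C[q]; T=P[abs(P[:,2]-zz)<.006]
            uv=np.argwhere(q)[:,::-1]
            print(k,ce[i].round(),st[i,4],'zmed %.3f z95 %.3f'%(np.median(P[:,2]),np.percentile(P[:,2],95)), 'top',len(T), *(rect(T) if len(T)>20 else ()))
if __name__=='__main__':
    s=dict(np.load('/tmp/top.npz')); measure(s)
E
python3 m.py
python3 - <<'E'
from h import *
s=dict(np.load('/tmp/top.npz')); a=s['color'][180:300,130:410]
cv2.imwrite('pics/crop1.png',cv2.cvtColor(cv2.resize(a,None,fx=2.8,fy=2.8,interpolation=cv2.INTER_CUBIC),cv2.COLOR_RGB2BGR))
E
```

```text
used [440. 134.] 402 zmed 0.115 z95 0.118 top 375 [ 667.7 -182.7] [33.2 32.6] -22.4
used [351. 245.] 238 zmed 0.119 z95 0.121 top 236 [499.  -43.7] [30.5 17.3] 5.6
fresh [166.  10.] 368 zmed 0.135 z95 0.138 top 0
fresh [98. 14.] 367 zmed 0.135 z95 0.138 top 0
fresh [132.  12.] 358 zmed 0.135 z95 0.138 top 0
fresh [65. 16.] 367 zmed 0.135 z95 0.138 top 0
fresh [470.  41.] 1687 zmed 0.111 z95 0.120 top 63 [ 803.3 -223.9] [78.5 34.6] 49.0
fresh [166.  40.] 359 zmed 0.135 z95 0.138 top 0
fresh [131.  41.] 373 zmed 0.135 z95 0.138 top 0
fresh [289.  44.] 418 zmed 0.064 z95 0.087 top 68 [834.3  51.3] [56.1 17. ] -79.2
fresh [97. 43.] 370 zmed 0.135 z95 0.138 top 0
fresh [63. 45.] 362 zmed 0.135 z95 0.138 top 0
fresh [198. 137.] 330 zmed 0.115 z95 0.118 top 0
fresh [161. 257.] 148 zmed 0.086 z95 0.089 top 148 [483.8 256.2] [27.6 15. ] 3.6
spare [160. 212.] 160 zmed 0.087 z95 0.089 top 160 [555.  256.7] [27.4 14.7] -0.7
stand [145.  59.] 4489 zmed 0.050 z95 0.061 top 369 [800.1 300.9] [255.6  90.7] -67.5
stand [156.  23.] 150 zmed 0.051 z95 0.089 top 0
stand [124.  24.] 121 zmed 0.051 z95 0.
[... 901 characters left out ...]
 0.124 top 0
tray [564.  76.] 3295 zmed 0.060 z95 0.063 top 202 [ 756.1 -399.7] [125.2  54.2] 61.2
tray [ 20. 146.] 5126 zmed 0.077 z95 0.128 top 370 [676.3 518. ] [246.2  76.6] -4.3
tray [432. 144.] 87 zmed 0.080 z95 0.102 top 0
tray [209. 148.] 155 zmed 0.076 z95 0.107 top 12
tray [346. 200.] 674 zmed 0.097 z95 0.099 top 0
tray [471. 220.] 896 zmed 0.021 z95 0.025 top 741 [ 537.8 -248.9] [130.9 101.4] 4.3
tray [171. 215.] 177 zmed 0.053 z95 0.075 top 6
tray [356. 246.] 163 zmed 0.094 z95 0.097 top 0
tray [171. 258.] 194 zmed 0.056 z95 0.082 top 14
tray [297. 444.] 1075 zmed 0.167 z95 0.198 top 0
tray [342. 451.] 60 zmed 0.210 z95 0.276 top 0
tray [304. 468.] 1220 zmed 0.263 z95 0.304 top 0
```

View pics/crop1.png

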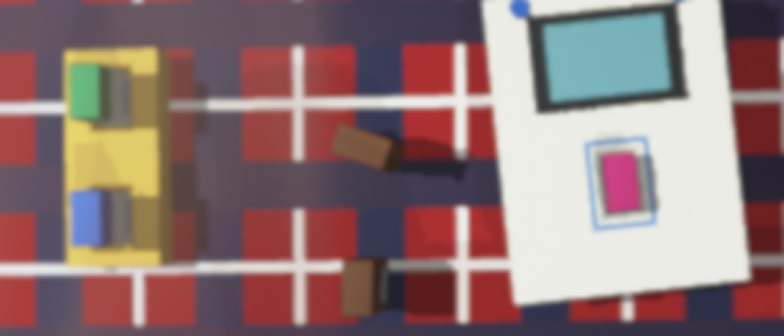

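Crop confirms it: the magenta cap sits inside the bay frame (620,183), the blue cap is in the stand (87,218) and the green one at (87,90). Measured bay is (0.499,-0.044) with yaw 0.091, and the sizes match.

```bash
cat > go.py <<'E'
import sys
from h import *
from scipy.spatial.transform import Rotation as Q
x,y,z,yaw=map(float,sys.argv[1:5]); o=robot.get_obs()
R0=Q.from_euler('xyz',o['ee_rot']); R1=Q.from_euler('xyz',[np.pi,0,yaw])
print('t',round(o['time'],2),'turn deg',np.degrees((R0.inv()*R1).as_rotvec()).round(2),'then shift mm',(R1.inv().apply(np.array([x,y,z])-o['tool_pos'])*1000).round(1),'w',round(o['width'],4),'F',np.round(o['wrist_force'],2))
E
python3 go.py 0.499 -0.044 0.2 0.091
python3 -m crank '[[1,[0,0,0],[0,0,5.7]],[1,[0,0,0],[0,0,5.7]]]'; python3 go.py 0.499 -0.044 0.2 0.091
```

```text
t 0.1 turn deg [-0.11  0.   11.34] then shift mm [ 384.9 -449.6    4.4] w 0.0941 F [-0.26 -0.2   0.01]
time: 0.3
tool_pos: [0.1566, -0.5269, 0.2048]
ee_rot: [-3.14, 0.0, 0.086]
wrist_force: [-0.1, 0.5, -0.3]
width: 0.0817
finger_force: 0.0
t 0.3 turn deg [-0.08  0.01 -0.3 ] then shift mm [ 384.9 -449.8    4.8] w 0.0817 F [-0.05  0.5  -0.26]
```

```bash
python3 -m crank '[[1,[0.0275,-0.032,0],[0,0,0]],[1,[0.0275,-0.032,0],[0,0,0]],[1,[0.0275,-0.032,0],[0,0,0]],[1,[0.0275,-0.032,0],[0,0,0]],[1,[0.0275,-0.032,0],[0,0,0]],[1,[0.0275,-0.032,0],[0,0,0]],[1,[0.0275,-0.032,0],[0,0,0]]]' >/dev/null; python3 -m crank '[[1,[0.0275,-0.032,0],[0,0,0]],[1,[0.0275,-0.032,0],[0,0,0]],[1,[0.0275,-0.032,0],[0,0,0]],[1,[0.0275,-0.032,0],[0,0,0]],[1,[0.0275,-0.032,0],[0,0,0]],[1,[0.0275,-0.032,0],[0,0,0]],[1,[0,0,0],[0,0,0]],[1,[0,0,0],[0,0,0]]]'; python3 go.py 0.499 -0.044 0.123 0.091
python3 - <<'E'
from h import *
s=snap('wrist'); save(s,'w1.png'); np.savez('/tmp/w1',**s)
E
```

```text
time: 1.8
tool_pos: [0.4752, -0.0802, 0.2048]
ee_rot: [3.142, 0.002, 0.092]
wrist_force: [0.4, -0.8, 0.3]
width: 0.0005
finger_force: 0.0
t 1.8 turn deg [0.   0.1  0.06] then shift mm [ 27.  -33.9  81.8] w 0.0005 F [ 0.43 -0.83  0.32]
```

View pics/w1.png

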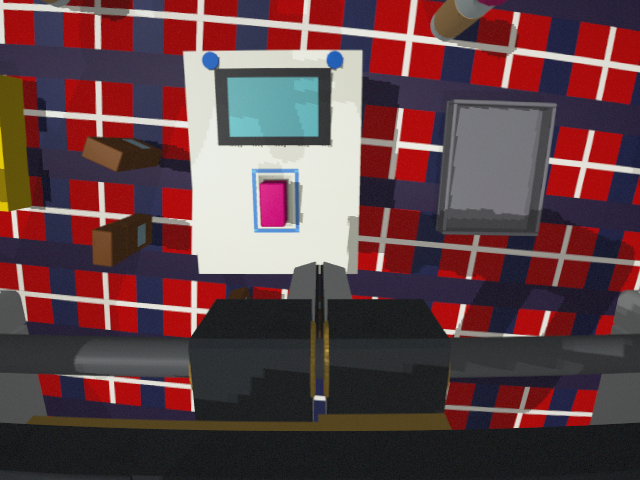

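The wrist view shows the magenta cap at (273,203) inside the blue frame at (276,200), and the closed finger tips at (320,265). I'll measure both from this view.

```bash
python3 - <<'E'
from h import *
s=dict(np.load('/tmp/w1.npz')); H=cv2.cvtColor(s['color'],cv2.COLOR_RGB2HSV); h,sa,v=[H[...,i].astype(int) for i in range(3)]
roi=np.zeros((480,640),bool); roi[155:245,235:315]=1
for n,m,z in (('frame',(h>100)&(h<125)&(sa>80),.095),('cap',(h>150)&(h<172)&(sa>120)&(v>190),.118)):
    uv=np.argwhere(m&roi)[:,::-1]; P=onplane(s,uv,z); print(n,len(uv),cv2.minAreaRect(P[:,:2].astype(np.float32)*1000))
E
```

```text
frame 687 ((494.80517578125, -44.78929901123047), (48.71426773071289, 35.45785140991211), 5.325861930847168)
cap 923 ((494.9800720214844, -44.22052764892578), (29.865461349487305, 15.789326667785645), 4.070212364196777)
```

```bash
python3 -m crank '[[1,[0.0125,-0.0167,0.006],[0,0,0]],[1,[0.0125,-0.0167,0.006],[0,0,0]],[1,[0,0,0.03],[0,0,0]],[1,[0,0,0.025],[0,0,0]],[1,[0,0,0.01],[0,0,0]],[1,[0,0,0],[0,0,0]],[1,[0,0,0],[0,0,0]],[1,[0,0,0],[0,0,0]]]'; python3 go.py 0.497 -0.0445 0.118 0.091
```

```text
time: 2.65
tool_pos: [0.4982, -0.046, 0.1303]
ee_rot: [3.14, -0.003, 0.089]
wrist_force: [-0.2, 0.5, -0.4]
width: 0.0011
finger_force: 0.0
t 2.65 turn deg [ 0.06 -0.18 -0.12] then shift mm [-1.1 -1.6 12.3] w 0.0011 F [-0.16  0.55 -0.43]
```

```bash
python3 -m crank '[[1,[-0.001,-0.0015,0.005],[0,0,0]],[1,[0,0,0.0015],[0,0,0]],[1,[0,0,0.0015],[0,0,0]],[1,[0,0,0.0015],[0,0,0]],[1,[0,0,0.0015],[0,0,0]],[1,[0,0,0.0015],[0,0,0]],[1,[0,0,0.0015],[0,0,0]]]';python3 -m crank '[[1,[0,0,0.0015],[0,0,0]],[1,[0,0,0.0015],[0,0,0]]]'
```

```text
time: 3.35
tool_pos: [0.4966, -0.044, 0.1153]
ee_rot: [3.141, -0.001, 0.09]
wrist_force: [-0.8, -0.2, 5.5]
width: 0.0006
finger_force: 3.0
time: 3.55
tool_pos: [0.4967, -0.0441, 0.1127]
ee_rot: [3.141, -0.002, 0.09]
wrist_force: [-1.7, -0.3, 7.8]
width: 0.0008
finger_force: 3.8
```

```bash
python3 -m crank '[[1,[0,0,0.0015],[0,0,0]]]' | grep -E 'pos|wrist'; python3 -m crank '[[1,[0,0,0.001],[0,0,0]]]' | grep -E 'pos|wrist'
```

```text
tool_pos: [0.4969, -0.0442, 0.1117]
wrist_force: [-1.9, 0.5, 11.6]
tool_pos: [0.4971, -0.0443, 0.1114]
wrist_force: [-2.4, -0.2, 13.2]
```

```bash
python3 -m crank '[[1,[0,0,0.001],[0,0,0]]]' | grep -E 'pos|wrist'
```

```text
tool_pos: [0.4972, -0.0444, 0.111]
wrist_force: [-4.4, -0.3, 15.0]
```

```bash
python3 -m crank '[[1,[0,0,-0.02],[0,0,0]],[1,[0,0,-0.04],[0,0,0]],[0.4,[0,0,-0.04],[0,0,0]],[0.4,[0,0,0],[0,0,0]],[0.4,[0,0,0],[0,0,0]],[0.4,[0,0,0],[0,0,0]],[0.4,[0,0,0],[0,0,0]]]'
python3 - <<'E'
from h import *
s=snap('wrist'); save(s,'w2.png'); np.savez('/tmp/w2',**s)
C=cloud(s)
H=cv2.cvtColor(s['color'],cv2.COLOR_RGB2HSV); h,sa,v=[H[...,i].astype(int) for i in range(3)]
m=((h>150)&(h<172)&(sa>120)); m[:, :150]=0
P=C[m]; print(m.sum(), np.argwhere(m).mean(0)[::-1], np.percentile(P[:,2],[5,50,95])); T=P[P[:,2]>np.percentile(P[:,2],95)-.006]; print(cv2.minAreaRect(T[:,:2].astype(np.float32)*1000))
s=snap('top'); C=cloud(s)
H=cv2.cvtColor(s['color'],cv2.COLOR_RGB2HSV); h,sa,v=[H[...,i].astype(int) for i in range(3)]
m=((h>150)&(h<172)&(sa>120)); m[:200]=0; P=C[m]; print(m.sum()); print(np.percentile(P[:,2],[5,50,95]) if m.sum() else '')
E
python3 go.py 0.497 -0.044 0.11 0.091
```

```text
time: 4.55
tool_pos: [0.4951, -0.0437, 0.2056]
ee_rot: [-3.14, 0.004, 0.09]
wrist_force: [0.6, 0.2, -0.3]
width: 0.0368
finger_force: 0.0
3995 [448.98397997 120.24555695] [-0.00071136  0.11424534  0.13422996]
((520.1234741210938, -42.29994583129883), (81.28925323486328, 17.224964141845703), 4.6599626541137695)
1250
[-0.00286218  0.0002049   0.00337857]
t 4.65 turn deg [-0.05  0.17 -0.07] then shift mm [ 1.6  0.3 96.2] w 0.0449 F [ 0.06  0.16 -0.98]
```

View pics/w2.png

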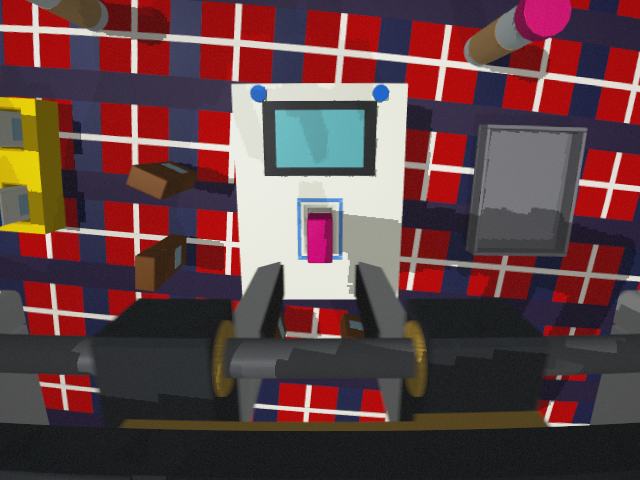

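The magenta cap is at (319,237) between the open fingers, with its top at z≈0.134, so it has popped up. Next I grasp it.

```bash
python3 -m crank '[[0.4,[0.0015,0,0.035],[0,0,0]],[0.4,[0,0,0.035],[0,0,0]],[0.4,[0,0,0.02],[0,0,0]],[0.4,[0,0,0.01],[0,0,0]],[0.4,[0,0,0],[0,0,0]],[0.4,[0,0,0],[0,0,0]]]'; python3 -m crank '[[1,[0,0,0],[0,0,0]],[1,[0,0,0],[0,0,0]],[1,[0,0,0],[0,0,0]],[1,[0,0,0],[0,0,0]],[1,[0,0,0],[0,0,0]]]'
```

```text
time: 5.25
tool_pos: [0.4983, -0.0439, 0.1088]
ee_rot: [3.141, -0.001, 0.09]
wrist_force: [-0.1, 1.1, 0.1]
width: 0.0565
finger_force: 0.0
time: 5.75
tool_pos: [0.4977, -0.0438, 0.1082]
ee_rot: [3.141, -0.0, 0.09]
wrist_force: [-0.6, 0.4, 0.1]
width: 0.0197
finger_force: 0.0
```

```bash
python3 -m crank '[[1,[0,0,0],[0,0,0]],[1,[0,0,0],[0,0,0]],[1,[0,0,0],[0,0,0]]]';python3 -m crank '[[1,[0,0,-0.015],[0,0,0]],[1,[0,0,-0.025],[0,0,0]],[1,[0,0,-0.03],[0,0,0]],[1,[0,0,0],[0,0,0]],[1,[0,0,0],[0,0,0]]]'; python3 go.py 0.538 -0.249 0.07 0.091
```

```text
time: 6.05
tool_pos: [0.4977, -0.0438, 0.1081]
ee_rot: [3.141, -0.0, 0.09]
wrist_force: [0.9, 0.1, 1.4]
width: 0.0178
finger_force: 30.0
time: 6.55
tool_pos: [0.4978, -0.0438, 0.178]
ee_rot: [3.141, -0.001, 0.09]
wrist_force: [0.0, 0.5, -1.7]
width: 0.0181
finger_force: 30.0
t 6.55 turn deg [ 0.02 -0.05 -0.07] then shift mm [ 21.4 208.  108. ] w 0.0181 F [ 0.02  0.55 -1.7 ]
```

```bash
python3 -m crank '[[1,[0.002,0.02,0],[0,0,0]],[1,[0.005,0.045,0],[0,0,0]],[1,[0.005,0.048,0],[0,0,0]],[1,[0.005,0.045,0],[0,0,0]],[1,[0.003,0.035,0],[0,0,0]],[1,[0.001,0.015,0.01],[0,0,0]],[1,[0,0,0.03],[0,0,0]],[1,[0,0,0.03],[0,0,0]]]'; python3 -m crank '[[1,[0,0,0.025],[0,0,0]],[1,[0,0,0.015],[0,0,0]],[1,[0,0,0],[0,0,0]],[1,[0,0,0],[0,0,0]],[1,[0,0,0],[0,0,0]]]'; python3 go.py 0.538 -0.249 0.058 0.091
```

```text
time: 7.35
tool_pos: [0.5366, -0.2488, 0.1053]
ee_rot: [-3.14, 0.001, 0.089]
wrist_force: [0.0, -0.5, -1.5]
width: 0.0178
finger_force: 30.0
time: 7.85
tool_pos: [0.5383, -0.2494, 0.0698]
ee_rot: [3.14, -0.003, 0.09]
wrist_force: [0.6, -0.7, -0.5]
width: 0.0179
finger_force: 30.0
t 7.85 turn deg [ 0.11 -0.15 -0.05] then shift mm [-0.3 -0.5 11.8] w 0.0179 F [ 0.56 -0.68 -0.46]
```

```bash
python3 -m crank '[[1,[0,0,0.003],[0,0,0]],[1,[0,0,0.003],[0,0,0]],[1,[0,0,0.002],[0,0,0]],[1,[0,0,0.0015],[0,0,0]],[1,[0,0,0.0015],[0,0,0]],[1,[0,0,0],[0,0,0]]]'|grep -E 'pos|wrist';  python3 -m crank '[[1,[0,0,0.001],[0,0,0]],[1,[0,0,0],[0,0,0]]]'|grep -E 'pos|wrist'
```

```text
tool_pos: [0.5373, -0.2491, 0.0581]
wrist_force: [-1.4, 0.9, 3.4]
tool_pos: [0.5374, -0.2492, 0.0582]
wrist_force: [-3.8, 0.6, 8.7]
```

Touched down on the tray floor. Releasing, then rising.

```bash
python3 -m crank '[[1,[0,0,-0.001],[0,0,0]],[0.5,[0,0,0],[0,0,0]],[0.5,[0,0,0],[0,0,0]],[0.5,[0,0,0],[0,0,0]],[0.5,[0,0,0],[0,0,0]],[0.5,[0,0,-0.03],[0,0,0]],[0.5,[0,0,-0.04],[0,0,0]],[0.5,[0,0,-0.04],[0,0,0]]]'; python3 -m crank '[[0.5,[0,0,-0.025],[0,0,0]],[0.5,[0,0,0],[0,0,0]],[0.5,[0,0,0],[0,0,0]]]' >/dev/null
python3 - <<'E'
from h import *
from m import measure
s=snap('top'); save(s,'top2.png'); C=cloud(s)
H=cv2.cvtColor(s['color'],cv2.COLOR_RGB2HSV); h,sa,v=[H[...,i].astype(int) for i in range(3)]
m=((h>150)&(h<172)&(sa>100)&(C[...,2]>.05)); m[:160]=0; P=C[m]; print(m.sum(),np.percentile(P[:,2],[5,50,95]),cv2.minAreaRect(P[:,:2].astype(np.float32)*1000))
m=((h>105)&(h<125)&(sa>110)&(C[...,2]>.05)); m[:200]=0;m[:,200:]=0
P=onplane(s,np.argwhere(m)[:,::-1],.087); print(m.sum(),cv2.minAreaRect(P[:,:2].astype(np.float32)*1000))
E
python3 go.py 0.484 0.256 0.19 0.0
```

```text
time: 9.45
tool_pos: [0.5367, -0.2488, 0.1672]
ee_rot: [-3.14, 0.002, 0.09]
wrist_force: [0.3, 0.2, -0.1]
width: 0.0469
finger_force: 0.0
8 [0.99653204 0.99653204 0.99653204] ((478.485107421875, -12.939364433288574), (0.0, 0.0), 0.0)
135 ((484.5588684082031, 256.2889709472656), (11.278660774230957, 25.325353622436523), 89.73041534423828)
t 9.8 turn deg [-0.08  0.13  5.14] then shift mm [-5.260e+01 -5.047e+02  2.000e-01] w 0.0468 F [ 0.61 -1.27 -0.78]
```

```bash
python3 -m crank '[[0.5,[0,0,0],[0,0,5.1]],[0.5,[-0.005,-0.03,0],[0,0,0]],[0.5,[-0.005,-0.045,0],[0,0,0]],[0.5,[-0.005,-0.045,0],[0,0,0]],[0.5,[-0.005,-0.045,0],[0,0,0]],[0.5,[-0.005,-0.045,0],[0,0,0]],[0.5,[-0.005,-0.045,0],[0,0,0]],[0.5,[-0.005,-0.045,0],[0,0,0]]]'>/dev/null; python3 -m crank '[[0.5,[-0.005,-0.045,0],[0,0,0]],[0.5,[-0.005,-0.045,0],[0,0,0]],[0.5,[-0.005,-0.045,0],[0,0,0]],[0.5,[-0.003,-0.045,0],[0,0,0]],[0.5,[0,-0.025,0],[0,0,0]],[0.5,[0,0,0],[0,0,0]],[0.5,[0,0,0],[0,0,0]],[0.5,[0,0,0],[0,0,0]]]'
python3 go.py 0.484 0.256 0.06 0.0
python3 - <<'E'
from h import *
s=snap('scene'); save(s,'scene2.png'); C=cloud(s)
H=cv2.cvtColor(s['color'],cv2.COLOR_RGB2HSV); h,sa,v=[H[...,i].astype(int) for i in range(3)]
m=((h>150)&(h<172)&(sa>100)&(C[...,2]>.05)).astype(np.uint8)
n,l,st,ce=cv2.connectedComponentsWithStats(m)
for i in range(1,n):
    if st[i,4]>60: P=C[l==i]; print(ce[i].round(),st[i,4],P.min(0).round(3),P.max(0).round(3))
s=snap('wrist'); save(s,'w3.png'); C=cloud(s); H=cv2.cvtColor(s['color'],cv2.COLOR_RGB2HSV); h,sa,v=[H[...,i].astype(int) for i in range(3)]
m=((h>105)&(h<128)&(sa>120)&(abs(C[...,2]-.087)<.006)).astype(np.uint8)
n,l,st,ce=cv2.connectedComponentsWithStats(m)
for i in range(1,n):
    if st[i,4]>60:
        P=onplane(s,np.argwhere(l==i)[:,::-1],.087); print(ce[i].round(),st[i,4],cv2.minAreaRect(P[:,:2].astype(np.float32)*1000))
E
```

```text
time: 11.4
tool_pos: [0.4835, 0.2546, 0.1906]
ee_rot: [3.14, 0.002, -0.0]
wrist_force: [-1.0, 0.5, 0.3]
width: 0.0468
finger_force: 0.0
t 11.4 turn deg [ 0.09  0.12 -0.02] then shift mm [  0.5  -1.4 130.6] w 0.0468 F [-1.02  0.5   0.28]
[204. 176.] 295 [ 0.519 -0.26   0.063] [1.036 0.329 0.851]
[180. 227.] 371 [ 0.648 -0.199  0.097] [1.036 0.329 0.851]
[316. 234.] 873 ((480.6054382324219, 256.4781799316406), (16.57033348083496, 31.280099868774414), 89.99114227294922)
```

View pics/w3.png

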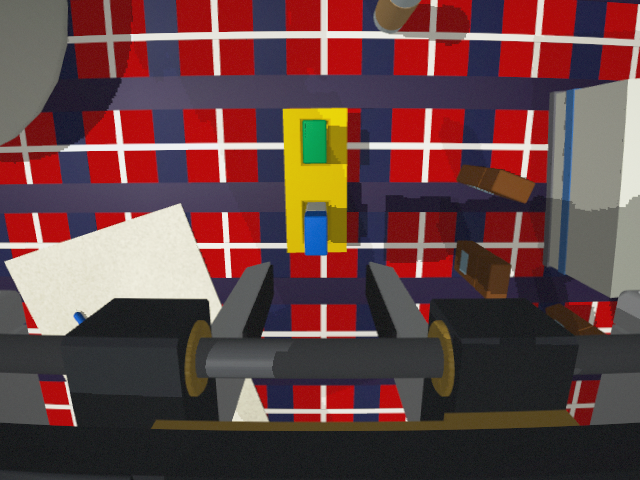

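View pics/scene2.png

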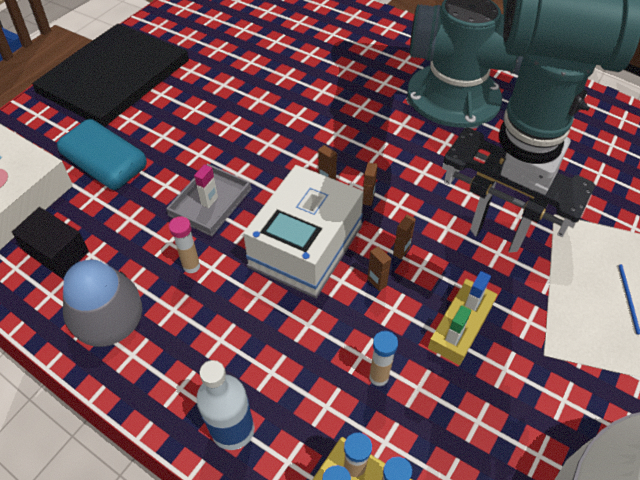

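Scene shows the used cartridge upright in the tray (206,185). The wrist view has the blue cap at (316,234), centred between the fingers, and green at (314,142). Wrist and top agree on the fresh-to-bay offset of (14.5,-301) mm.

```bash
python3 -m crank '[[0.5,[-0.001,-0.0018,0.03],[0,0,0]],[0.5,[0,0,0.04],[0,0,0]],[0.5,[0,0,0.035],[0,0,0]],[0.5,[0,0,0.018],[0,0,0]],[0.5,[0,0,0.0076],[0,0,0]],[0.5,[0,0,0],[0,0,0]],[0.5,[0,0,0],[0,0,0]],[0.5,[0,0,0],[0,0,0]]]'; python3 -m crank '[[1,[0,0,0],[0,0,0]],[1,[0,0,0],[0,0,0]],[1,[0,0,0],[0,0,0]],[1,[0,0,0],[0,0,0]],[1,[0,0,0],[0,0,0]],[1,[0,0,0],[0,0,0]],[1,[0,0,0],[0,0,0]],[1,[0,0,0],[0,0,0]]]'
```

```text
time: 12.3
tool_pos: [0.4842, 0.258, 0.0634]
ee_rot: [-3.14, -0.003, 0.0]
wrist_force: [0.1, -0.4, 0.0]
width: 0.047
finger_force: 0.0
time: 13.1
tool_pos: [0.4829, 0.2577, 0.0615]
ee_rot: [-3.142, -0.0, 0.001]
wrist_force: [0.1, -1.0, 1.1]
width: 0.0179
finger_force: 30.0
```

```bash
python3 -m crank '[[1,[0,0,-0.015],[0,0,0]],[1,[0,0,-0.035],[0,0,0]],[1,[0,0,-0.04],[0,0,0]],[1,[0,0,-0.033],[0,0,0]],[1,[0,0,0],[0,0,-5.2]],[1,[0,0,0],[0,0,0]],[1,[0,0,0],[0,0,0]],[1,[0,0,0],[0,0,0]]]'; python3 go.py 0.4974 -0.044 0.185 0.091
```

```text
time: 13.9
tool_pos: [0.4821, 0.2574, 0.1832]
ee_rot: [3.141, 0.002, 0.09]
wrist_force: [0.1, 1.0, -0.8]
width: 0.0178
finger_force: 30.0
t 13.9 turn deg [ 0.05  0.14 -0.04] then shift mm [-12.2 301.5  -1.8] w 0.0178 F [ 0.07  1.02 -0.78]
```

```bash
python3 -m crank '[[1,[0,0.02,0],[0,0,0]],[1,[-0.002,0.045,0],[0,0,0]],[1,[-0.002,0.046,0],[0,0,0]],[1,[-0.002,0.046,0],[0,0,0]],[1,[-0.002,0.046,0],[0,0,0]],[1,[-0.002,0.046,0],[0,0,0]],[1,[-0.002,0.035,0],[0,0,0]],[1,[0,0.0175,0],[0,0,0]]]' >/dev/null; python3 -m crank '[[1,[0,0,0],[0,0,0]],[1,[0,0,0],[0,0,0]],[1,[0,0,0],[0,0,0]],[1,[0,0,0],[0,0,0]]]'
python3 go.py 0.4974 -0.044 0.155 0.091
python3 - <<'E'
from h import *
s=snap('wrist'); save(s,'w4.png')
E
```

```text
time: 15.1
tool_pos: [0.4983, -0.0424, 0.1842]
ee_rot: [-3.141, 0.0, 0.093]
wrist_force: [0.3, 0.2, -0.7]
width: 0.0174
finger_force: 30.0
t 15.1 turn deg [-0.01  0.02  0.14] then shift mm [-1.1  1.5 29.2] w 0.0174 F [ 0.27  0.24 -0.66]
```

View pics/w4.png

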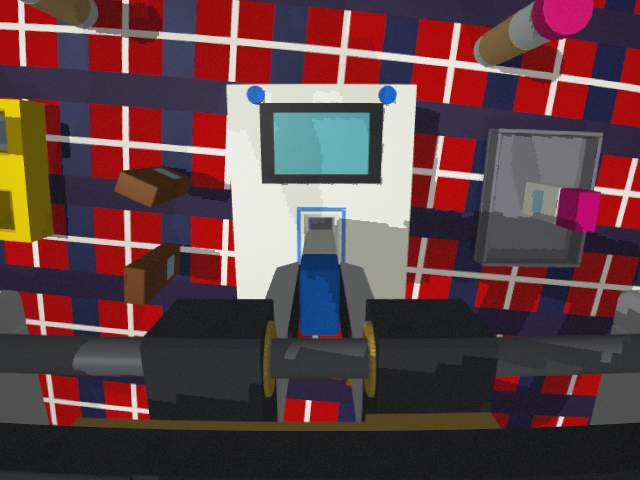

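The fresh cartridge is held straight, with its foot over the bay frame (320,230). Lowering.

```bash
python3 -m crank '[[1,[-0.001,0.0015,0.01],[0,0,0]],[1,[0,0,0.015],[0,0,0]],[1,[0,0,0.005],[0,0,0]],[1,[0,0,0],[0,0,0]],[1,[0,0,0],[0,0,0]]]';python3 -m crank '[[1,[0,0,0.002],[0,0,0]],[1,[0,0,0.0015],[0,0,0]],[1,[0,0,0.0015],[0,0,0]],[1,[0,0,0.0015],[0,0,0]]]'|grep -E 'pos|wrist'; python3 go.py 0.4974 -0.044 0.1095 0.091
```

```text
time: 15.65
tool_pos: [0.4974, -0.0452, 0.154]
ee_rot: [-3.141, 0.001, 0.092]
wrist_force: [0.5, -0.2, -0.9]
width: 0.0175
finger_force: 30.0
tool_pos: [0.4977, -0.0453, 0.1479]
wrist_force: [-1.0, 0.0, -1.7]
t 16.05 turn deg [ 0.01 -0.02  0.03] then shift mm [-0.2 -1.3 38.4] w 0.0179 F [-1.05  0.   -1.73]
```

```bash
python3 -m crank '[[1,[0,0,0.0015],[0,0,0]],[1,[0,0,0.0015],[0,0,0]],[1,[0,0,0.0015],[0,0,0]],[1,[0,0,0.0015],[0,0,0]]]'|grep -E 'pos|wrist|torq'; python3 go.py 0.4974 -0.044 0.1095 0.091
```

```text
tool_pos: [0.4982, -0.0453, 0.1459]
wrist_force: [-5.6, 1.5, 19.0]
t 16.45 turn deg [ 0.06 -0.18  0.04] then shift mm [-0.6 -1.3 36.4] w 0.018 F [-5.62  1.49 19.03]
```

It caught on the chamfer. Measured y is 1.3 mm off and Fx is negative, so I'll back off a little, correct and retry.

```bash
python3 -m crank '[[1,[0,0,-0.005],[0,0,0]],[1,[-0.001,-0.0013,-0.004],[0,0,0]],[1,[0,0,0],[0,0,0]],[1,[0,0,0],[0,0,0]],[1,[0,0,0],[0,0,0]],[1,[0,0,0],[0,0,0]]]'; python3 go.py 0.497 -0.044 0.1095 0.091
```

```text
time: 17.05
tool_pos: [0.4962, -0.044, 0.1503]
ee_rot: [-3.141, 0.001, 0.092]
wrist_force: [-1.0, 0.5, -0.6]
width: 0.0179
finger_force: 30.0
t 17.05 turn deg [-0.01  0.05  0.03] then shift mm [ 0.8  0.1 40.8] w 0.0179 F [-0.96  0.47 -0.57]
```

```bash
python3 -m crank '[[1,[0,0,0.0015],[0,0,0]],[1,[0,0,0.0015],[0,0,0]],[1,[0,0,0.0015],[0,0,0]],[1,[0,0,0.001],[0,0,0]]]'|grep -E 'pos|wrist|torq'; python3 go.py 0.497 -0.044 0.1095 0.091
```

```text
tool_pos: [0.4966, -0.0441, 0.1461]
wrist_force: [-0.9, 0.4, 6.1]
t 17.45 turn deg [ 0.01 -0.03  0.03] then shift mm [ 0.5 -0.  36.6] w 0.0178 F [-0.88  0.36  6.14]
```

```bash
python3 -m crank '[[1,[0,0,0.0015],[0,0,0]],[1,[0,0,0.001],[0,0,0]]]'|grep -E 'pos|wrist|torq'; python3 go.py 0.497 -0.044 0.1095 0.091
```

```text
tool_pos: [0.4971, -0.0441, 0.1456]
wrist_force: [-2.3, 0.4, 11.8]
t 17.65 turn deg [ 0.05 -0.16  0.03] then shift mm [-0.1 -0.1 36.1] w 0.0177 F [-2.32  0.4  11.77]
```

```bash
python3 -c "
from h import *
o=robot.get_obs();print(o['wrist_force'],o['wrist_torque'],o['tool_pos'],o['ee_rot'])"
python3 -m crank '[[1,[0,0,-0.006],[0,0,0]],[1,[0,0,0],[0,0,0]],[1,[0,0,0],[0,0,0]],[1,[0,0,0],[0,0,0]],[1,[0,0,0],[0,0,0]]]'>/dev/null; python3 -c "
from h import *
o=robot.get_obs();print(o['wrist_force'],o['wrist_torque'],o['tool_pos'],o['ee_rot'])
s=snap('wrist');a=s['color'][190:300,240:400]
cv2.imwrite('pics/w5.png',cv2.cvtColor(cv2.resize(a,None,fx=5,fy=5,interpolation=cv2.INTER_CUBIC),cv2.COLOR_RGB2BGR))"
```

```text
[-2.32302584  0.4044934  11.76642685] [0.19456165 0.80270783 0.02807546] [ 0.49708075 -0.04409543  0.1455901 ] [ 3.14078454e+00 -2.75170137e-03  9.16113220e-02]
[ 0.54551373 -0.96254851 -1.52220514] [ 0.03754881 -0.00195565 -0.02929771] [ 0.4962083  -0.04402776  0.14831303] [-3.14143772e+00  9.40702465e-04  9.15459771e-02]
```

View pics/w5.png

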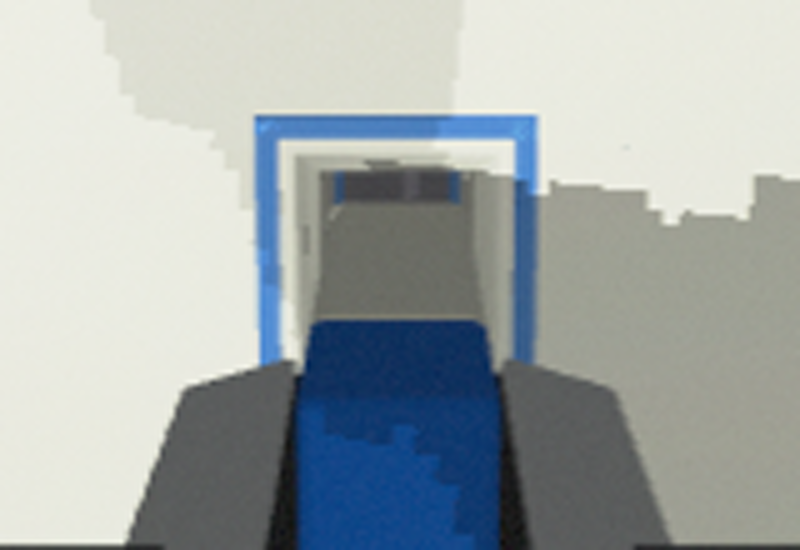

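The crop shows the foot's +x face entering under the bay's +x rim (crop rows 170-200), and the side gaps look even. I'll quantify x against the frame with the same camera.

```bash
python3 - <<'E'
from h import *
s=snap('wrist'); c=s['color']; o=robot.get_obs(); yaw=.0913; ex=np.array([np.cos(yaw),np.sin(yaw),0]); ey=np.array([-ex[1],ex[0],0]); T=o['tool_pos']
def rel(uv,z): d=onplane(s,[uv],z)[0]-T; return (d@ex*1000).round(1),(d@ey*1000).round(1)
w4=cv2.cvtColor(cv2.imread('pics/w4.png'),cv2.COLOR_BGR2RGB)
for n,im in (('w4',w4),('now',c)): 
    print(n); [print(r,im[r,320].tolist()) for r in range(204,256,1)]
H=cv2.cvtColor(c,cv2.COLOR_RGB2HSV); m=(H[...,0]>100)&(H[...,0]<125)&(H[...,1]>110)
for r in (222,230,240): print('row',r,np.where(m[r,270:370])[0]+270)
print('col 300,335',np.where(m[200:225,300])[0]+200,np.where(m[200:225,335])[0]+200)
# predicted px of ideal points: cartridge held centred in tool
P=lambda x,y,z: cv2.projectPoints((T+x*ex+y*ey)*[1,1,0]+[0,0,z],cv2.Rodrigues(s['R'])[0],s['t'],s['K'],s['d'])[0].ravel().round(1)
zt=T[2]
print('foot bottom edge +x',P(.014,0,zt-.0555),'taper top',P(.016,0,zt-.0515),'cap top +x',P(.016,0,zt+.0255),'cap top -x',P(-.016,0,zt+.0255),'cap/body edge',P(.016,0,zt-.0005))
for r in range(212,219): print(r,rel((320,r),.095))
E
```

```text
w4
204 [219, 219, 205]
205 [218, 220, 206]
206 [218, 219, 206]
207 [112, 140, 173]
208 [77, 127, 188]
209 [76, 128, 190]
210 [80, 130, 189]
211 [148, 175, 198]
212 [217, 218, 204]
213 [216, 218, 204]
214 [195, 198, 182]
215 [185, 186, 171]
216 [191, 193, 177]
217 [136, 137, 132]
218 [87, 87, 92]
219 [82, 84, 89]
220 [82, 82, 87]
221 [84, 82, 86]
222 [74, 73, 79]
223 [68, 67, 71]
224 [70, 72, 73]
225 [71, 69, 72]
226 [67, 68, 70]
227 [69, 69, 72]
228 [68, 68, 73]
229 [88, 86, 85]
230 [106, 107, 98]
231 [107, 108, 100]
232 [108, 109, 101]
233 [106, 107, 99]
234 [108, 109, 101]
235 [105, 108, 99]
236 [107, 108, 100]
237 [106, 108, 100]
238 [106, 107, 100]
239 [105, 106, 100]
240 [105, 108, 99]
241 [105, 107, 97]
242 [107, 107, 100]
243 [106, 109, 99]
244 [106, 108, 101]
245 [106, 108, 99]
246 [109, 110, 102]
247 [108, 110, 103]
248 [108, 109, 103]
249 [108, 111, 104]
250 [107, 108, 101]
251 [106, 108, 99]
252 [115, 114, 107]
253 [98, 104, 111]
254 [15, 47, 91]
255 [11, 48, 91]
now
204 [219, 220, 208]
205 [219, 220, 208]
206 [219, 220, 207]
207 [218, 220, 207]
208 [220, 221, 208]
209 [21
[... 784 characters left out ...]
0 [107, 109, 101]
251 [105, 108, 100]
252 [111, 112, 102]
253 [118, 117, 109]
254 [26, 52, 93]
255 [20, 49, 94]
row 222 [291 292 293 294 343 344 345 346]
row 230 [292 293 294 343 344 345 346]
row 240 [292 293 294 343 344 345 346]
col 300,335 [213 214 215 216] [213 214 215 216]
foot bottom edge +x [318.3 226.6] taper top [318.3 224.8] cap top +x [318.  262.3] cap top -x [317.9 329.9] cap/body edge [318.1 246.2]
212 (np.float64(23.8), np.float64(-1.1))
213 (np.float64(23.2), np.float64(-1.1))
214 (np.float64(22.6), np.float64(-1.1))
215 (np.float64(21.9), np.float64(-1.1))
216 (np.float64(21.3), np.float64(-1.1))
217 (np.float64(20.6), np.float64(-1.1))
218 (np.float64(20.0), np.float64(-1.1))
```

The cartridge sits about 2 mm too far towards -x relative to the bay. Torque sign and contact height agree. I'll correct by +2 mm in x.

```bash
python3 -m crank '[[1,[0.002,0,0],[0,0,0]],[1,[0,0,0],[0,0,0]],[1,[0,0,0.0015],[0,0,0]],[1,[0,0,0.0015],[0,0,0]],[1,[0,0,0.001],[0,0,0]]]'|grep -E 'pos|wrist'; python3 -m crank '[[1,[0,0,0.0015],[0,0,0]],[1,[0,0,0.001],[0,0,0]]]'|grep -E 'pos|wrist'
```

```text
tool_pos: [0.4983, -0.0438, 0.1446]
wrist_force: [0.6, 0.4, -0.5]
tool_pos: [0.4983, -0.0438, 0.1421]
wrist_force: [-0.2, -0.2, -0.5]
```

It's going in. Continuing down towards the cradle, with contact expected near 0.1095.

```bash
python3 -m crank '[[1,[0,0,0.0015],[0,0,0]],[1,[0,0,0.0015],[0,0,0]],[1,[0,0,0.002],[0,0,0]]]'|grep -E 'pos|wrist'; python3 -m crank '[[1,[0,0,0.003],[0,0,0]],[1,[0,0,0.003],[0,0,0]]]'|grep -E 'pos|wrist'
```

```text
tool_pos: [0.4985, -0.0439, 0.1373]
wrist_force: [-0.5, 0.2, 0.3]
tool_pos: [0.4984, -0.0438, 0.1311]
wrist_force: [0.6, 0.3, 0.3]
```

```bash
python3 -m crank '[[1,[0,0,0.003],[0,0,0]],[1,[0,0,0.003],[0,0,0]],[1,[0,0,0.003],[0,0,0]]]'|grep -E 'pos|wrist'
```

```text
tool_pos: [0.4984, -0.0439, 0.1221]
wrist_force: [-0.4, -0.2, -0.8]
```

```bash
python3 -m crank '[[1,[0,0,0.003],[0,0,0]],[1,[0,0,0.003],[0,0,0]],[1,[0,0,0.002],[0,0,0]],[1,[0,0,0.001],[0,0,0]],[1,[0,0,0.001],[0,0,0]],[1,[0,0,0],[0,0,0]]]'|grep -E 'pos|wrist'; python3 -m crank '[[1,[0,0,0.001],[0,0,0]],[1,[0,0,0.0005],[0,0,0]]]'|grep -E 'pos|wrist'
```

```text
tool_pos: [0.4984, -0.0439, 0.1123]
wrist_force: [0.6, -0.0, -0.2]
tool_pos: [0.4985, -0.0439, 0.1109]
wrist_force: [-0.3, 0.4, -0.7]
```

```bash
python3 -m crank '[[1,[0,0,0.001],[0,0,0]],[0.5,[0,0,0],[0,0,0]],[0.5,[0,0,0],[0,0,0]],[0.5,[0,0,0],[0,0,0]],[0.5,[0,0,-0.01],[0,0,0]],[0.5,[0,0,-0.02],[0,0,0]],[1,[0,0,-0.01],[0,0,0]],[1,[0,0,0],[0,0,0]]]'; python3 -m crank '[[1,[0,0,0],[0,0,0]],[1,[0,0,0],[0,0,0]],[1,[0,0,0],[0,0,0]],[1,[0,0,0],[0,0,0]],[1,[0,0,0],[0,0,0]],[1,[0,0,0],[0,0,0]],[1,[0,0,0],[0,0,0]],[1,[0,0,0],[0,0,0]]]'
```

```text
time: 21.35
tool_pos: [0.4999, -0.0441, 0.1525]
ee_rot: [3.14, -0.005, 0.092]
wrist_force: [-0.1, 0.0, 0.1]
width: 0.0342
finger_force: 0.0
time: 22.15
tool_pos: [0.4985, -0.0439, 0.1499]
ee_rot: [3.141, -0.0, 0.092]
wrist_force: [0.4, 0.5, 0.3]
width: 0.0005
finger_force: 0.0
```

```bash
python3 -m crank '[[1,[-0.002,0,0.007],[0,0,0]],[1,[0,0,0.005],[0,0,0]],[1,[0,0,0.0015],[0,0,0]],[1,[0,0,0.0015],[0,0,0]],[1,[0,0,0.0015],[0,0,0]],[1,[0,0,0.0015],[0,0,0]]]'|grep -E 'pos|wrist'; python3 -m crank '[[1,[0,0,0.0015],[0,0,0]],[1,[0,0,0.0015],[0,0,0]],[1,[0,0,0.0015],[0,0,0]],[1,[0,0,0.0015],[0,0,0]]]'|grep -E 'pos|wrist'
```

```text
tool_pos: [0.4967, -0.0441, 0.1323]
wrist_force: [-0.8, -0.1, 2.0]
tool_pos: [0.4966, -0.0441, 0.126]
wrist_force: [-0.6, -0.5, 3.9]
```

```bash
python3 -m crank '[[1,[0,0,0.0015],[0,0,0]],[1,[0,0,0.0015],[0,0,0]],[1,[0,0,0.0015],[0,0,0]],[1,[0,0,0.0015],[0,0,0]]]'|grep -E 'pos|wrist'
```

```text
tool_pos: [0.4966, -0.0441, 0.1199]
wrist_force: [-0.4, 0.2, 4.2]
```

```bash
python3 -m crank '[[1,[0,0,0.0015],[0,0,0]],[1,[0,0,0.0015],[0,0,0]],[1,[0,0,0.0015],[0,0,0]]]'|grep -E 'pos|wrist'; python3 -m crank '[[1,[0,0,0.0012],[0,0,0]]]'|grep -E 'pos|wrist'
```

```text
tool_pos: [0.4965, -0.0441, 0.1153]
wrist_force: [-1.0, 1.3, 5.3]
tool_pos: [0.4965, -0.044, 0.1142]
wrist_force: [-1.2, 0.3, 5.8]
```

```bash
python3 -m crank '[[1,[0,0,0.0012],[0,0,0]]]'|grep -E 'pos|wrist'
```

```text
tool_pos: [0.4966, -0.0441, 0.1132]
wrist_force: [-1.1, -0.6, 5.8]
```

```bash
python3 -m crank '[[1,[0,0,0.0012],[0,0,0]]]'|grep -E 'pos|wrist'
```

```text
tool_pos: [0.4967, -0.0441, 0.1122]
wrist_force: [-1.3, 0.2, 7.9]
```

```bash
python3 -m crank '[[1,[0,0,0.0012],[0,0,0]]]'|grep -E 'pos|wrist'
```

```text
tool_pos: [0.497, -0.0442, 0.1117]
wrist_force: [-1.8, 0.4, 11.0]
```

```bash
python3 -m crank '[[1,[0,0,0.0003],[0,0,0]]]'|grep -E 'pos|wrist'; python3 -m crank '[[1,[0,0,-0.02],[0,0,0]],[1,[0,0,-0.04],[0,0,0]],[1,[0,0,-0.04],[0,0,0]],[1,[0,0,0],[0,0,0]],[1,[0,0,0],[0,0,0]],[1,[0,0,0],[0,0,0]],[1,[0,0,0],[0,0,0]],[1,[0,0,0],[0,0,0]]]'
python3 - <<'E'
from h import *
s=snap('wrist'); C=cloud(s); H=cv2.cvtColor(s['color'],cv2.COLOR_RGB2HSV); h,sa,v=[H[...,i].astype(int) for i in range(3)]
for nm,m in (('blue',(h>105)&(h<128)&(sa>120)&(C[...,2]>.1)),('mag',(h>150)&(h<172)&(sa>120)&(C[...,2]>.07))):
    n,l,st,ce=cv2.connectedComponentsWithStats(m.astype(np.uint8))
    for i in range(1,n):
        if st[i,4]>100: P=C[l==i]; print(nm,ce[i].round(),st[i,4],np.median(P,0).round(3),np.percentile(P[:,2],[5,95]).round(3))
cv2.imwrite('pics/fin.png',cv2.cvtColor(s['color'],cv2.COLOR_RGB2BGR))
E
```

```text
tool_pos: [0.4971, -0.0443, 0.1118]
wrist_force: [-2.4, -0.0, 10.2]
time: 25.15
tool_pos: [0.4957, -0.0439, 0.2084]
ee_rot: [-3.141, 0.003, 0.092]
wrist_force: [0.4, -0.8, -0.1]
width: 0.0006
finger_force: 0.0
blue [320. 233.] 1037 [ 0.497 -0.045  0.118] [0.112 0.119]
mag [539.  19.] 2016 [ 0.66  -0.18   0.114] [0.105 0.115]
mag [562. 201.] 1128 [ 0.535 -0.245  0.084] [0.072 0.085]
```

View pics/fin.png

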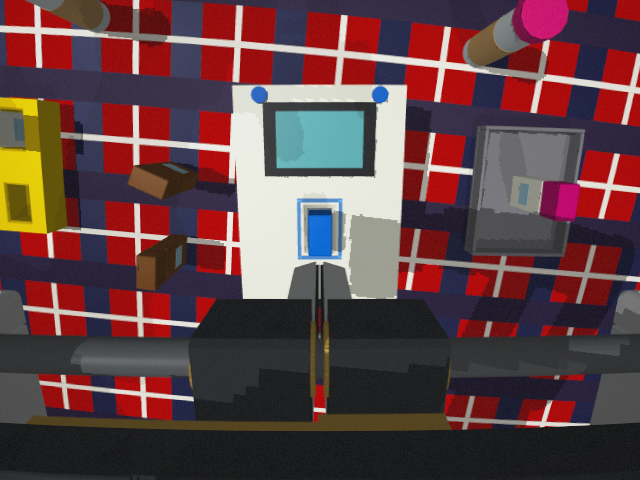

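The blue cap at (320,233) is at z=0.118, so it is caught down. The used cartridge stands in the tray at (562,201), with its top at 0.085. Handing in.

```bash
python3 -c "
from bench import robot
print(robot.close_job())"
```

```text
the job is handed in; nothing more can be done
None
```

I've handed the job in: the fresh blue-capped cartridge is caught down in the bay and the used magenta one stands upright in the tray. The green-capped cartridge and both sample tubes were never touched, and the hand-in returned no verdict. The used-cartridge press read 15 N at the wrist, above the 11 to 13 N advised but below the 17 N limit; the fresh one reached 11 N.

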